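# Press the rolling pin into the sprung V gauge

### The job

Pick up the thicker of the two wooden rolling pins, lay it lengthwise and centred in the V-shaped cradle of the sprung wear gauge, and press it gently down so that it bears firmly on both sides of the V, until the cradle has sunk about halfway (7 mm of its 14 mm travel). Finish while still holding the pin down there with the gripper, so its wear can be read; do not let go, do not push the cradle down onto its bottom stop, and leave the thinner pin, the piping tip and the coupler ring where they are.

Things in the scene. Friction and masses are not known exactly. Their poses are not given: they have to be found in the camera images.
- thick_pin: the thicker wooden rolling pin, lying on the worktop: a plain round barrel 40 mm in diameter and 162 mm long, with a hexagonal cap 14 mm long at each end (42 mm across flats, 48 mm across corners) that stops it rolling; 190 mm long in all, about 0.12 to 0.24 kg. Origin at its middle, on its axis (21 mm above the worktop while it lies there); x along its axis, both ends alike
- thin_pin: the thinner wooden rolling pin, same shape and length but 24 mm in barrel diameter (26 mm across the flats of its caps); not to be moved. Origin at its middle, on its axis; x along its axis
- seat (a point): where the middle of the thick pin's axis lies when it is seated in the V; moves down with the cradle. 80 mm above the worktop while the cradle is up. x runs along the V (the pin's axis must lie along it, either way round), y across it to the left flank, z up
- cradle (a joint): how far the sprung cradle has sunk, in m: 0 up, 0.014 on its bottom stop. It starts to sink at about 4 N (weight of the pin included) and then takes about 0.9 N more per mm: about 10 N at 7 mm. It moves only up and down: a pin held stiffly a millimetre or two to one side bears on one flank alone, so yield sideways until the two flanks push alike (no sideways force)
- v_left: the V flank on the +y side of the V: two steel plates (one in each of the two V rests), sloping at 45 degrees, 6 mm thick, 42 mm up the slope. The two V rests lie 40 to 64 mm either side of the seat point along x; the 80 mm between them are open for the fingers down to the cradle's beam, 46 mm below the seat point (beam 30 mm wide). The flanks end 1.4 mm above the seat point and 30 mm either side of it. Origin and axes of the gauge
- v_right: the same flank on the -y side of the V
- gauge: the fixed gauge stand: aluminium base plate 200 x 100 x 10 mm with two guide posts and a small scale plate that reaches 44 mm up beside the beam, 34 mm to the -y side and 48 to 72 mm along x. Origin under the middle of the plate, x along the V
- piping_tip: small steel cone, 25 mm wide and 40 mm high, standing near the pins; not to be moved. Origin under its middle
- coupler: white ribbed plastic ring, 29 mm wide and 20 mm high; not to be moved. Origin under its middle

How it is judged:
On the way, in this order (a step that is already met when the one before it is completed fails the run):
1. the thick pin is lifted clear of the worktop in the gripper (height (world z) of thick_pin above 0.05 m and contact force between thick_pin and v_left below 0.1 N and contact force between thick_pin and v_right below 0.1 N and contact force between thick_pin and the fingers above 1.5 N), for 0.2 s.
2. the thick pin lies in the V, pressed on both flanks, and the cradle has begun to sink (x of thick_pin in the frame of seat between -0.012 and 0.012 m and y of thick_pin in the frame of seat between -0.0035 and 0.0035 m and z of thick_pin in the frame of seat between -0.0035 and 0.0035 m and angle between the x axis of thick_pin and the x axis of seat, either way round below 0.06 rad and contact force between thick_pin and the fingers above 1.5 N and value of joint cradle above 0.002 m), for 0.2 s.
At the end, for the whole second after the job is handed in: The thick pin is still held by the fingers (over 1.5 N) and at rest in the V: within 3.5 mm of the seat point across and in height, within 12 mm along the V, its axis within 0.06 rad of the V; both flanks carry over 2 N each, and the cradle is sunk 3.5 to 10.5 mm (x of thick_pin in the frame of seat between -0.012 and 0.012 m and y of thick_pin in the frame of seat between -0.0035 and 0.0035 m and z of thick_pin in the frame of seat between -0.0035 and 0.0035 m and angle between the x axis of thick_pin and the x axis of seat, either way round below 0.06 rad and contact force between thick_pin and the fingers above 1.5 N and value of joint cradle between 0.0035 and 0.0105 m and contact force between thick_pin and v_left above 2 N and contact force between thick_pin and v_right above 2 N and linear speed of thick_pin below 0.01 m/s); the arm keeps its last pose, push and grip.
It fails at once if the cradle is driven onto its bottom stop (over 12.8 mm) (value of joint cradle above 0.0128 m).
It fails at once if the thin pin, the piping tip or the coupler ring is moved by more than 25 mm (distance of any of thin_pin, piping_tip, coupler from where it was at the start of the episode above 0.025 m).
It also fails if it takes over 48 s, if anything falls off the work surface, if the arm or the gripper's body presses on something with over 40 N, if the wrist force passes 120 N, or if a joint passes its speed limit or range.

### The arm

A 6-joint arm with a two-finger parallel gripper is mounted at the origin on a cart in front of the work surface, level with it; the furniture and walls round the work are solid. World frame = base frame: x ahead of the robot, y to its left, z up, the work surface at z = 0. Lengths are in m, angles in rad, forces in N, time in s.
With the tool pointing down it reaches from about 0.275 to 0.725 m from the base axis. Payload 5.6 kg.
Tool frame: the origin (TCP) lies at the very end of the fingers, on their centre line; the grasp point (between the pads) lies 19 mm behind it; z points along the fingers, y is the line along which they close (so a half turn about z gives the same grasp; the last joint's range is limited). The gripper opens to 85 mm and grips with 20 to 120 N. Pads are 22 mm wide; open, the fingers measure 114 mm over their backs; the gripper's body (76 mm by 85 mm) begins 54 mm behind the grasp point. The pads swing forward as they close: fully open they stand 13 mm farther back than shut.
Start: joints at [1.417, 0.255, 0.108, 0, -1.424, -0.285], TCP at [0.234, 0.498, 0.231] pointing down, gripper open.
Joint ranges: [-2.95, 2.95], [-1.21, 1.97], [-1.09, 1.5], [-2.87, 1.71], [-2.94, -0.07], [-3.05, 3.05]. Speed limits (rad/s): [2.57, 2.57, 3.14, 3.14, 3.14, 3.14].

### API

Orientations are given as a rotation vector (axis times angle).
In Python, from cell import manip gives the robot as it stands.
- The arm moves only by the tool jog_arm, never from a script. Its argument "commands" is a list that holds one entry, the list of rows, each a list of 5 numbers: the opening, from -1 (shut) to 1 (fully open), then the shift along the tool's x, y, z in cm, then the turn about the tool's z in rad. A call has 1 to 12 rows; each row is the pose to reach, as a shift and turn from the pose commanded when the call began, along the tool's axes at that moment; what a row does not reach only later rows make up. A row lasts 1/12 s, in which the tool goes at most 41.7 mm and 7.16 degrees, less where a joint would pass 70% of its speed; a pose out of reach is approached as far as the arm can. A call with a gripper value outside its range is refused whole. The fingers move at their own pace and stop on an object; the grip force is fixed at half the most. Time passes only in rows, so rows that repeat a pose let the fingers close. It gives the time, the measured TCP pose, the force, the opening and the grip force at its end, in the units of the state.
- manip.get_obs(): the state, without advancing time (a new reading comes with each control period).
- manip.camera(name): name is "scene" or "side" or "wrist"; returns the picture (480x640x3 uint8, blue, green, red); there is no depth.
- manip.camera_info(name): a dict with "fx", "fy", "cx", "cy" (pixels), "world_to_cam" (4x4, takes a point from world to camera coordinates). Camera axes: x right, y down, z forward; pixel columns grow to the right and rows downward; lengths in m; the calibration is good to about 2 mm. The wrist camera is an equidistant fisheye: a pixel r from the principal point sees the ray r / f radians off the axis. A picture is of the moment at which its call begins: read the wrist's pose just before it. camera_info takes no time and is no camera call; for the wrist camera it gives the pose at the moment of the call.
- manip.job_done(): hands the job in; it is judged then, once.
The state is a dict: "time_s": time; "q": joint angles; "qvel": joint speeds; "joint_torque": joint torques, N m; "position": TCP position; "tool_rot": TCP orientation; "ft_force": force on the tool from outside, world axes, zero at the start; "ft_torque": the same for the moment, N m; "opening": finger opening in m; "grip_force": force on a finger pad.
Only numpy, scipy, OpenCV 4.12 (cv2) and the standard library are available. Lean on these libraries where they do the work, as an engineer would, in place of code of your own. Each camera call takes 0.05 s, during which the arm holds its last target. There are 200 camera calls.

## Working session

There is one attempt and no reset: what is moved stays moved. The work goes in short steps, Python scripts to look and compute and a tool call to move; the robot and the scene stay as the last step left them, time stands still between calls to the robot, and variables do not carry over. Pictures are saved under pics/ and viewed, at most 10 in all, crops included, and the job is handed in when it is done.

Besides the shell and the picture viewer there is one more tool, called after "Call:" by a JSON object that holds its "method" and its "body". jog_arm: Moves the arm, as the interface text tells. Its arguments: {"type":"object","properties":{"commands":{"type":"array","items":{"type":"array","items":{"type":"array","items":{"type":"number"}}}}},"required":["commands"]}

```bash
mkdir -p pics
python3 - <<'E'
from cell import manip
import cv2
o=manip.get_obs();print({k:o[k] for k in('time_s','position','tool_rot','ft_force','opening')})
for n in("scene","side"):
    cv2.imwrite(f"pics/{n}0.png",manip.camera(n)); i=manip.camera_info(n);print(n,i)
E
```

```text
{'time_s': 0.0, 'position': array([0.2334115 , 0.49746403, 0.23041683]), 'tool_rot': array([ 3.06447411e+00, -6.83453301e-01, -5.39908990e-04]), 'ft_force': array([-0.0770771 ,  0.62564963,  0.14903533]), 'opening': 0.08485860533143542}
scene {'fx': 506.5511877134213, 'fy': 506.5511877134213, 'cx': 312.99511769818315, 'cy': 234.06882706144265, 'world_to_cam': array([[-0.43994508, -0.89779962,  0.02010382,  0.21570362],
       [-0.46507511,  0.20863395, -0.86033541,  0.30920583],
       [ 0.76821447, -0.38785012, -0.50933174,  0.50289927],
       [ 0.        ,  0.        ,  0.        ,  1.        ]])}
side {'fx': 512.9100447444857, 'fy': 512.9100447444857, 'cx': 331.00149930693925, 'cy': 239.41696647063367, 'world_to_cam': array([[ 0.91495396, -0.4029626 , -0.02191804, -0.48817847],
       [-0.28715812, -0.61192807, -0.7369425 ,  0.18176983],
       [ 0.283548  ,  0.6805624 , -0.67559999,  0.90817698],
       [ 0.        ,  0.        ,  0.        ,  1.        ]])}
```

View pics/scene0.png

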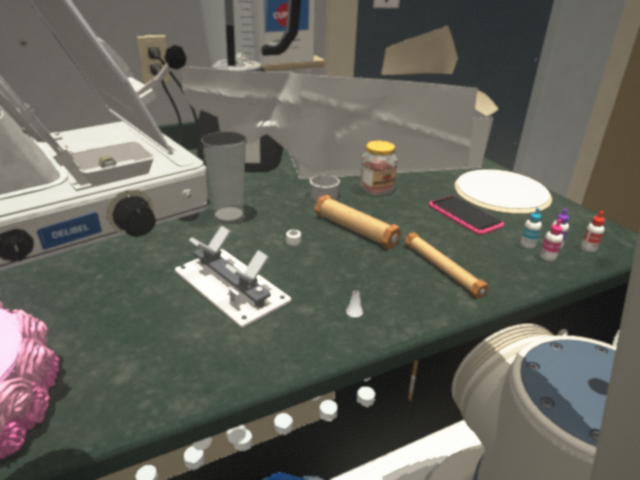

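View pics/side0.png

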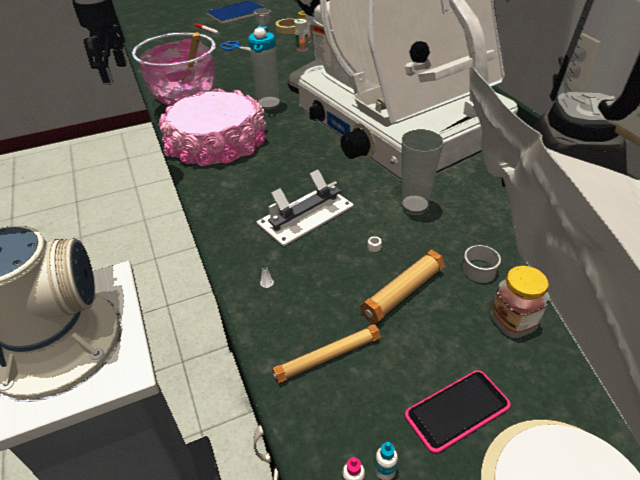

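The scene picture shows the thick pin from about (318,207) to (395,236), the thin pin below it from (410,240) to (482,290), and the gauge plate around (233,285). The side picture shows the thick pin from (440,262) to (370,308) and the gauge plate with corners near (258,219), (283,243) and (353,204).

```bash
cat > h.py <<'E'
import numpy as np,cv2
from cell import manip
def ray(n,p,info=None):
    i=info or manip.camera_info(n);T=np.array(i["world_to_cam"]);R=T[:3,:3]
    x=(p[0]-i["cx"])/i["fx"];y=(p[1]-i["cy"])/i["fy"]
    if n=="wrist":
        t=np.hypot(x,y);s=np.sin(t)/max(t,1e-9);d=np.array([x*s,y*s,np.cos(t)])
    else:d=np.array([x,y,1.])
    return -R.T@T[:3,3],R.T@d
def onz(n,p,z,info=None):
    c,d=ray(n,p,info);return c+d*(z-c[2])/d[2]
def cross(pts):  # [(name,pixel)] -> least squares point
    A=0;b=0
    for n,p in pts:
        c,d=ray(n,p);d=d/np.linalg.norm(d);P=np.eye(3)-np.outer(d,d);A=A+P;b=b+P@c
    return np.linalg.solve(A,b)
E
python3 - <<'E'
from h import *
np.set_printoptions(precision=4,suppress=True)
roi={"scene":[(300,180,500,305),(170,225,300,330)],"side":[(260,240,460,390),(250,165,360,250)]}
vis=[]
for n in("scene","side"):
    im=cv2.imread(f"pics/{n}0.png");hsv=cv2.cvtColor(im,cv2.COLOR_BGR2HSV)
    x0,y0,x1,y1=roi[n][0];m=cv2.inRange(hsv,(5,90,60),(25,255,255));k=np.zeros_like(m);k[y0:y1,x0:x1]=m[y0:y1,x0:x1]
    k=cv2.morphologyEx(k,cv2.MORPH_CLOSE,np.ones((3,3)))
    cs=sorted(cv2.findContours(k,0,2)[0],key=cv2.contourArea)[-2:]
    for c,z in zip(cs,(.013,.021)):
        r=cv2.minAreaRect(c);b=cv2.boxPoints(r)
        i=0 if np.linalg.norm(b[0]-b[1])<np.linalg.norm(b[1]-b[2]) else 1
        e=[(b[i]+b[i-3])/2 if 0 else (b[i]+b[(i+1)%4])/2,(b[(i+2)%4]+b[(i+3)%4])/2]
        P=[onz(n,p,z) for p in e];print(n,'pin',z,np.round(e,1).tolist(),P,'L',np.linalg.norm(P[0]-P[1]),'ctr',(P[0]+P[1])/2,'yaw',np.degrees(np.arctan2(*(P[1]-P[0])[[1,0]])))
    x0,y0,x1,y1=roi[n][1];crop=im[y0:y1,x0:x1]
    vis.append(cv2.resize(crop,(480,int(480*(y1-y0)/(x1-x0))),interpolation=cv2.INTER_CUBIC)[:380])
h=max(v.shape[0] for v in vis);vis=[cv2.copyMakeBorder(v,0,h-v.shape[0],0,0,0) for v in vis]
v=np.hstack(vis);v=cv2.resize(v,(800,int(v.shape[0]*800/960)));print(v.shape)
cv2.imwrite("pics/gauge.png",v)
E
```

```text
scene pin 0.013 [[405.5, 236.6999969482422], [485.3999938964844, 293.0]] [array([ 0.5307, -0.2208,  0.013 ]), array([ 0.3252, -0.2365,  0.013 ])] L 0.20608368465832336 ctr [ 0.428  -0.2287  0.013 ] yaw -175.6427272982077
scene pin 0.021 [[316.6000061035156, 200.5], [398.6000061035156, 239.60000610351562]] [array([ 0.7266, -0.1242,  0.021 ]), array([ 0.5163, -0.1938,  0.021 ])] L 0.22152899303893536 ctr [ 0.6215 -0.159   0.021 ] yaw -161.6924540493724
side pin 0.013 [[446.3999938964844, 262.20001220703125], [281.1000061035156, 386.20001220703125]] [array([ 0.725 , -0.1325,  0.013 ]), array([ 0.3334, -0.2577,  0.013 ])] L 0.4112159547279275 ctr [ 0.5292 -0.1951  0.013 ] yaw -162.27170722638658
(316, 800, 3)
```

View pics/gauge.png

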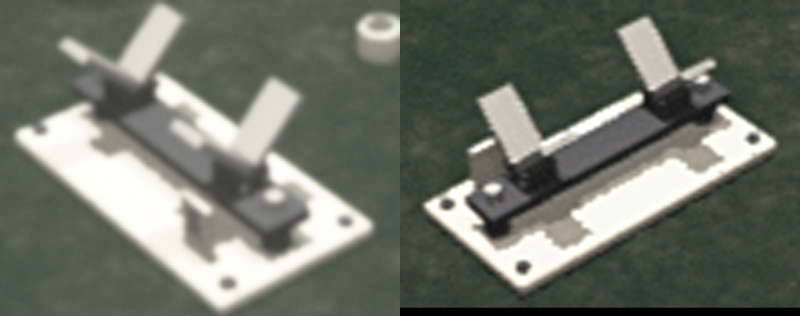

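The close-up shows the plate's top corners. In the scene view they are near (175.5,269), (241.5,322.5), (291,298) and (223.6,249.5), with the scale plate on the near side. In the side view they are near (257,222), (283.6,244), (353,204) and (323,185.5).

Run:
```python
from h import *
np.set_printoptions(precision=4,suppress=True)
C={"scene":[(175.5,268.9),(241.5,322.5),(290.9,298.1),(223.6,249.4)],"side":[(353.1,204),(322.9,185.6),(256.9,222.2),(283.6,244.2)]}
for n in C:
    P=np.array([onz(n,p,.01) for p in C[n]]);print(n,P[:,:2].tolist(),'sides',[np.linalg.norm(P[i]-P[i-1]).round(3) for i in range(4)],'ctr',P.mean(0))
    print(' yaws',[np.degrees(np.arctan2(*(P[(i+1)%4]-P[i])[[1,0]])).round(1) for i in range(4)])
# scale plate foot/top
print('scale',onz("scene",(170+195/3.077,225+205/3.077),.044),'coupler',onz("scene",(293,241),0),'tip',onz("scene",(355,315),0))
im=cv2.imread("pics/side0.png");hsv=cv2.cvtColor(im,cv2.COLOR_BGR2HSV)
im2=cv2.imread("pics/scene0.png")
# pin: barrel (light) only
for n,polys,z in(("side",[(362,250),(450,245),(450,290),(385,322),(360,322)],.021),("scene",[(300,190),(402,215),(402,250),(380,250),(300,220)],.021)):
    im=cv2.imread(f"pics/{n}0.png");hsv=cv2.cvtColor(im,cv2.COLOR_BGR2HSV)
    m=cv2.inRange(hsv,(5,90,60),(25,255,255));k=np.zeros_like(m);cv2.fillPoly(k,[np.array(polys)],255);k&=m
    c=max(cv2.findContours(k,0,2)[0],key=cv2.contourArea)
    M=cv2.moments(c);g=(M['m10']/M['m00'],M['m01']/M['m00']);vx,vy,_,_=cv2.fitLine(c,2,0,.01,.01).ravel()
    a=onz(n,g,z);b=onz(n,(g[0]+30*vx,g[1]+30*vy),z)
    print(n,'pin centroid',g,a,'yaw',np.degrees(np.arctan2(*(b-a)[[1,0]])),cv2.contourArea(c))
    globals()[n]=g
print('cross',cross([("scene",scene),("side",side)]))
```

```text
scene [[0.6094458611026583, 0.20934080680405837], [0.4267089855617408, 0.15191313545803226], [0.45016113630817217, 0.059752219449742294], [0.6361589890697714, 0.113974364454552]] sides [np.float64(0.099), np.float64(0.192), np.float64(0.095), np.float64(0.194)] ctr [0.5306 0.1337 0.01  ]
 yaws [np.float64(-162.6), np.float64(-75.7), np.float64(16.3), np.float64(105.6)]
side [[0.6395684772326924, 0.11595937548428503], [0.605072195609957, 0.2094871122166596], [0.4220147490841714, 0.14851942661892148], [0.4510373433309709, 0.05706645911132435]] sides [np.float64(0.198), np.float64(0.1), np.float64(0.193), np.float64(0.096)] ctr [0.5294 0.1328 0.01  ]
 yaws [np.float64(110.2), np.float64(-161.6), np.float64(-72.4), np.float64(17.3)]
scale [0.4615 0.151  0.044 ] coupler [ 0.6255 -0.0226  0.    ] tip [ 0.3801 -0.0201  0.    ]
side pin centroid (401.71239441195576, 286.06140350877195) [ 0.6096 -0.157   0.021 ] yaw 19.241382925910568 2052.0
scene pin centroid (358.28870725291245, 221.3933671552048) [ 0.6094 -0.1597  0.021 ] yaw -159.9295889967614 1774.0
cross [ 0.6083 -0.1585  0.0223]
```

Call:
{"method": "jog_arm", "body": {"commands": [[[1,62,43,5,-0.78],[1,62,43,5,-0.78],[1,62,43,5,-0.78],[1,62,43,5,-0.78],[1,62,43,5,-0.78],[1,62,43,5,-0.78],[1,62,43,5,-0.78],[1,62,43,5,-0.78],[1,62,43,5,-0.78],[1,62,43,5,-0.78],[1,62,43,5,-0.78],[1,62,43,5,-0.78]]]}}

```text
time_s: 1.1
position: [0.4784, 0.0751, 0.1988]
tool_rot: [-3.096, -0.534, 0.0]
ft_force: [0.6, 1.5, 0.4]
opening: 0.0854
grip_force: 0.0
```

Call:
{"method": "jog_arm", "body": {"commands": [[[1,4,24,5,0],[1,4,24,5,0],[1,4,24,5,0],[1,4,24,5,0],[1,4,24,5,0],[1,4,24,5,0],[1,4,24,5,0],[1,4,24,5,0],[1,4,24,5,0],[1,4,24,5,0]]]}}

```text
time_s: 1.93
position: [0.5958, -0.1348, 0.1494]
tool_rot: [-3.096, -0.535, -0.001]
ft_force: [0.3, 1.1, 1.5]
opening: 0.0858
grip_force: 0.0
```

Run:
```python
from h import *
i=manip.camera_info("wrist");o=manip.get_obs();im=manip.camera("wrist")
cv2.imwrite("pics/w1.png",im);np.save("w1.npy",np.array(i["world_to_cam"]));print(o["position"],o["tool_rot"],o["time_s"],i["fx"],i["cx"],i["cy"])
np.set_printoptions(precision=4,suppress=True)
hsv=cv2.cvtColor(im,cv2.COLOR_BGR2HSV);m=cv2.inRange(hsv,(5,90,60),(25,255,255))
m=cv2.morphologyEx(m,cv2.MORPH_CLOSE,np.ones((5,5)))
for c in sorted(cv2.findContours(m,0,2)[0],key=cv2.contourArea)[-3:]:
    M=cv2.moments(c);g=(M['m10']/M['m00'],M['m01']/M['m00'])
    P=np.array([onz("wrist",p[0],.021,i)[:2] for p in c],np.float32);r=cv2.minAreaRect(P)
    print(cv2.contourArea(c),g,onz("wrist",g,.021,i),r)
```

```text
[ 0.59583135 -0.13483575  0.14944927] [-3.09565889e+00 -5.34893852e-01 -6.41387849e-04] 1.9333 371.64829954431775 325.5088851049833 240.31291735759905
4549.0 (594.7649666593389, 127.96079724481571) [ 0.7614 -0.3233  0.021 ] ((0.7697992324829102, -0.3204752206802368), (0.09336549043655396, 0.12620380520820618), 24.41023063659668)
15828.5 (364.2050625980562, 231.57406997925682) [ 0.6036 -0.1636  0.021 ] ((0.5691512227058411, -0.17922860383987427), (0.29549524188041687, 0.06625066697597504), 25.403278350830078)
```

View pics/w1.png

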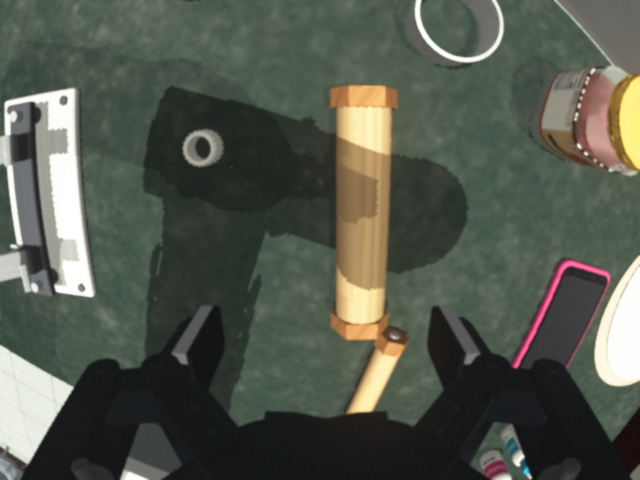

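The wrist view shows the thick pin upright. Its cap/barrel joints are near (364,107) and (361,313), and the thin pin's end almost touches its lower cap at (395,330). The gauge is at the left.

```bash
cat >> h.py <<'E'
def toolshift(o,p):
    from scipy.spatial.transform import Rotation as R
    return R.from_rotvec(o["tool_rot"]).as_matrix().T@(np.array(p)-o["position"])*100
E
python3 - <<'E'
from h import *
np.set_printoptions(precision=4,suppress=True)
i=manip.camera_info("wrist");o=manip.get_obs();im=cv2.imread("pics/w1.png")
hsv=cv2.cvtColor(im,cv2.COLOR_BGR2HSV);m=cv2.inRange(hsv,(5,60,40),(28,255,255))
pts=[]
for y in range(125,300,10):
    x=np.where(m[y,300:430])[0]+300
    a,b=onz("wrist",(x.min(),y),.021,i),onz("wrist",(x.max()+1,y),.021,i)
    pts.append((a+b)[:2]/2)
    if y%50==25: print(y,x.min(),x.max(),np.linalg.norm(a-b))
pts=np.array(pts,np.float32);l=cv2.fitLine(pts,2,0,.01,.01).ravel();print('axis yaw',np.degrees(np.arctan2(l[1],l[0])),l)
u=l[:2]
for z in(.021,.041):
    A,B=[onz("wrist",p,z,i)[:2] for p in((364,107),(361,313))];print(z,A,B,'barrel L',np.linalg.norm(A-B),'mid',(A+B)/2)
    s=((A+B)/2-l[2:])@u; c=l[2:]+s*u;print('centre',c,'shift cm',toolshift(o,(*c,.003)))
E
```

```text
125 336 391 0.04059996303059514
175 335 390 0.04139112149670472
225 336 389 0.04122698566324155
275 335 386 0.04153174979222831
axis yaw 20.059439 [ 0.9393  0.343   0.6179 -0.1569]
0.021 [ 0.6908 -0.1303] [ 0.5376 -0.187 ] barrel L 0.16339868901784602 mid [ 0.6142 -0.1586]
centre [ 0.6141 -0.1583] shift cm [ 0.9014  2.8344 14.6742]
0.041 [ 0.6892 -0.1287] [ 0.5473 -0.1812] barrel L 0.1513174311951325 mid [ 0.6182 -0.155 ]
centre [ 0.6188 -0.1565] shift cm [ 1.405   2.8307 14.6747]
```

Call:
{"method": "jog_arm", "body": {"commands": [[[1,0.9,2.85,3,-0.01],[1,0.9,2.85,7,-0.01],[1,0.9,2.85,10,-0.01],[1,0.9,2.85,12,-0.01],[1,0.9,2.85,13.5,-0.01],[1,0.9,2.85,14.6,-0.01],[1,0.9,2.85,14.6,-0.01],[1,0.9,2.85,14.6,-0.01]]]}}

```text
time_s: 2.65
position: [0.6143, -0.159, 0.0038]
tool_rot: [3.093, 0.551, 0.001]
ft_force: [0.6, -0.8, 1.2]
opening: 0.0854
grip_force: 0.0
```

Call:
{"method": "jog_arm", "body": {"commands": [[[-0.3,0,0,0,0],[-0.6,0,0,0,0],[-1,0,0,0,0],[-1,0,0,0,0],[-1,0,0,0,0],[-1,0,0,0,0],[-1,0,0,0,0],[-1,0,0,0,0],[-1,0,0,0,0],[-1,0,0,0,0]]]}}

```text
time_s: 3.48
position: [0.6148, -0.1596, 0.0043]
tool_rot: [3.093, 0.549, 0.003]
ft_force: [-1.1, 1.1, 5.7]
opening: 0.0385
grip_force: 60.6
```

Call:
{"method": "jog_arm", "body": {"commands": [[[-1,0,0,-1,0],[-1,0,0,-3,0],[-1,0,0,-6,0],[-1,0,0,-9,0],[-1,0,0,-12,0],[-1,0,0,-14,0],[-1,0,0,-15,0],[-1,0,0,-15,0],[-1,0,0,-15,0],[-1,0,0,-15,0]]]}}

```text
time_s: 4.32
position: [0.6128, -0.1592, 0.1507]
tool_rot: [-3.092, -0.548, 0.006]
ft_force: [0.1, -0.7, -1.6]
opening: 0.0384
grip_force: 60.4
```

Run:
```python
from h import *
o=manip.get_obs();print(o["position"],o["tool_rot"],o["ft_force"],o["ft_torque"],o["opening"])
w=manip.camera("wrist");s=manip.camera("side");sc=manip.camera("scene")
cv2.imwrite("pics/w2.png",w);cv2.imwrite("pics/s2.png",s);cv2.imwrite("pics/sc2.png",sc)
cv2.imwrite("pics/lift.png",cv2.resize(np.hstack([w,s]),(800,300),interpolation=cv2.INTER_AREA))
```

```text
[ 0.61281197 -0.15921716  0.15071889] [-3.0917419  -0.54804059  0.00589568] [ 0.06021318 -0.68977093 -1.57643527] [-0.01133344 -0.0045919   0.00606767] 0.038433308676428475
```

View pics/lift.png

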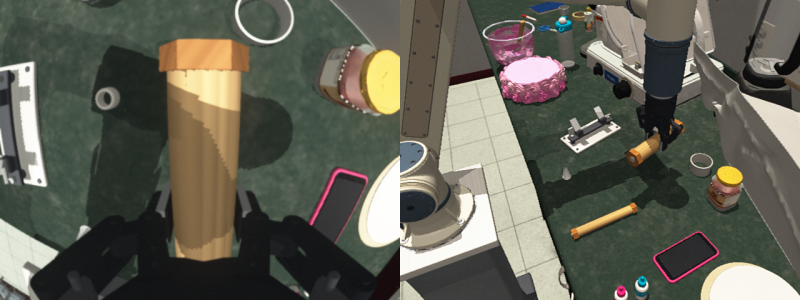

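The pin is held near its middle and clear of the worktop. Its upper cap joint is at wrist pixel (326,110), and the other objects haven't moved. Next I carry it towards the gauge and look again on the way.

Call:
{"method": "jog_arm", "body": {"commands": [[[-1,0,-2,0,0.05],[-1,0.5,-5,0,0.05],[-1,1,-8,0,0.05],[-1,1.5,-11,0,0.05],[-1,1.5,-14,0,0.05],[-1,1.5,-17,0,0.05],[-1,1.5,-19,0,0.05],[-1,1.5,-19.5,0,0.05],[-1,1.5,-19.5,0,0.05],[-1,1.5,-19.5,0,0.05]]]}}

```text
time_s: 5.3
position: [0.561, 0.0284, 0.1527]
tool_rot: [3.105, 0.472, -0.001]
ft_force: [-0.9, -1.0, -1.2]
opening: 0.0384
grip_force: 60.6
```

Run:
```python
from h import *
np.set_printoptions(precision=4,suppress=True)
i=manip.camera_info("wrist");o=manip.get_obs();w=manip.camera("wrist")
cv2.imwrite("pics/w3.png",w);print(o["position"],o["tool_rot"],o["ft_force"],o["ft_torque"],o["opening"],o["time_s"])
for z in(.168,.188): print(toolshift(o,onz("wrist",(326,110),z,i)))
print('rays side ends',[onz("side",p,.168) for p in((371,253),(448,205))])
```

```text
[0.561  0.0284 0.1527] [ 3.1055  0.4721 -0.0011] [-0.9445 -1.0425 -1.2426] [-0.0198 -0.0306 -0.0121] 0.03841122991710657 5.3
[ 8.2346  0.0544 -1.5358]
[ 8.1533  0.0531 -3.5357]
rays side ends [array([ 0.5248, -0.1869,  0.168 ]), array([ 0.7024, -0.136 ,  0.168 ])]
```

View pics/w3.png

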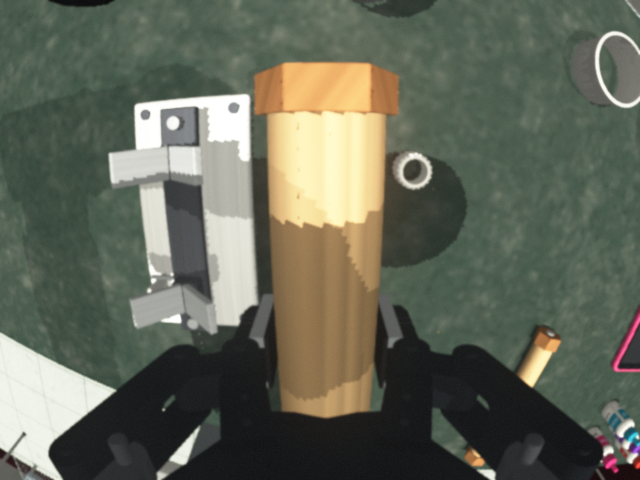

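The wrist view shows the gauge plate with corners near TL (136,104), TR (249,96) and BR (255,326). Its two V rests are at y≈165 and y≈305, and the pin (its cap joint is at (327,112)) is parallel to the gauge.

Run:
```python
from h import *
np.set_printoptions(precision=4,suppress=True)
i=manip.camera_info("wrist");o=manip.get_obs()
P=[onz("wrist",p,.01,i) for p in((136,104),(249,96),(255,326))]
print(P,np.linalg.norm(P[0]-P[1]),np.linalg.norm(P[1]-P[2]),'yaw',np.degrees(np.arctan2(*(P[1]-P[2])[[1,0]])),np.degrees(np.arctan2(*(P[1]-P[0])[[1,0]]))+90)
c=(P[0]+P[2])/2;print('ctr',c)
for q in(c,(.530,.133)):print(toolshift(o,(q[0],q[1],.1)))
# top outer corners of the flanks: wrist px at z=.0814
for p in((110,153),(114,187),(132,302),(138,328),(213,332)): print(p,onz("wrist",p,.0814,i))
```

```text
[array([0.6138, 0.2062, 0.01  ]), array([0.6405, 0.113 , 0.01  ]), array([0.4521, 0.06  , 0.01  ])] 0.09698533761825118 0.19574254550595585 yaw 15.709801994588094 15.981830881315076
ctr [0.5329 0.1331 0.01  ]
[  0.4243 -10.8776   5.2648]
[  0.1398 -10.9521   5.265 ]
(110, 153) [0.585  0.1793 0.0814]
(114, 187) [0.5638 0.172  0.0814]
(132, 302) [0.4849 0.1483 0.0814]
(138, 328) [0.4643 0.1419 0.0814]
(213, 332) [0.4831 0.0849 0.0814]
```

Call:
{"method": "jog_arm", "body": {"commands": [[[-1,0.1,-3,0,0],[-1,0.2,-6,0,0],[-1,0.3,-9,0,0],[-1,0.3,-10.5,0,0],[-1,0.3,-10.9,0,0],[-1,0.3,-10.9,2,0],[-1,0.3,-10.9,4,0],[-1,0.3,-10.9,6,0],[-1,0.3,-10.9,7,0],[-1,0.3,-10.9,7,0],[-1,0.3,-10.9,7,0],[-1,0.3,-10.9,7,0]]]}}

```text
time_s: 6.35
position: [0.5327, 0.1335, 0.0843]
tool_rot: [-3.106, -0.471, -0.003]
ft_force: [1.0, -0.7, -1.0]
opening: 0.0383
grip_force: 60.8
```

Run:
```python
from h import *
np.set_printoptions(precision=4,suppress=True)
s=manip.camera("side");sc=manip.camera("scene");o=manip.get_obs()
print(o["position"],o["tool_rot"],o["ft_force"],o["ft_torque"],o["opening"],o["time_s"],toolshift(o,(.532,.1325,.06)))
cv2.imwrite("pics/s4.png",s);cv2.imwrite("pics/sc4.png",sc)
a=cv2.resize(sc[200:350,140:340],(533,400),interpolation=cv2.INTER_CUBIC);b=cv2.resize(s[130:280,220:420],(533,400),interpolation=cv2.INTER_CUBIC)
cv2.imwrite("pics/above.png",cv2.resize(np.hstack([a,b]),(800,300)))
```

```text
[0.5326 0.1338 0.0844] [-3.1055 -0.471  -0.0039] [-0.4453 -0.3634 -2.2511] [ 0.0384 -0.0433  0.0249] 0.038240229680610874 6.45 [-0.0999  0.1124  2.4446]
```

View pics/above.png

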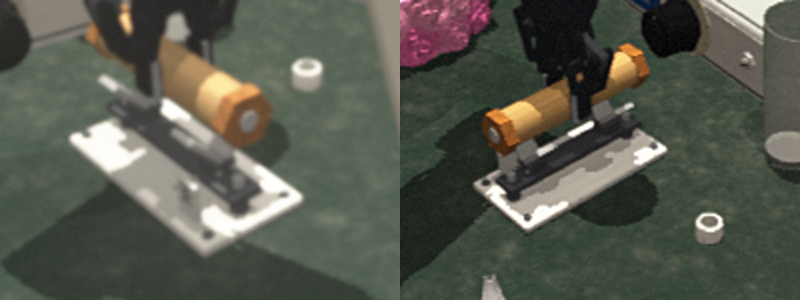

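The pin hovers aligned over the V in both views. I lower it in small steps and watch the force.

Call:
{"method": "jog_arm", "body": {"commands": [[[-1,0,0.08,0.6,0],[-1,0,0.08,1.1,0],[-1,0,0.08,1.5,0],[-1,0,0.08,1.8,0],[-1,0,0.08,1.9,0],[-1,0,0.08,1.9,0],[-1,0,0.08,1.9,0],[-1,0,0.08,1.9,0]]]}}

```text
time_s: 7.12
position: [0.5318, 0.1331, 0.0641]
tool_rot: [-3.106, -0.471, -0.0]
ft_force: [-0.8, 1.7, -1.3]
opening: 0.0384
grip_force: 61.0
```

Call:
{"method": "jog_arm", "body": {"commands": [[[-1,0,0,0.1,0],[-1,0,0,0.2,0],[-1,0,0,0.3,0],[-1,0,0,0.3,0],[-1,0,0,0.3,0],[-1,0,0,0.3,0]]]}}

```text
time_s: 7.62
position: [0.532, 0.1332, 0.0614]
tool_rot: [-3.106, -0.471, -0.001]
ft_force: [-3.1, 2.2, 5.2]
opening: 0.0383
grip_force: 61.3
```

Call:
{"method": "jog_arm", "body": {"commands": [[[-1,0,-0.05,0.05,0],[-1,0,-0.05,0.1,0],[-1,0,-0.05,0.15,0],[-1,0,-0.05,0.15,0],[-1,0,-0.05,0.15,0]]]}}

```text
time_s: 8.03
position: [0.532, 0.1334, 0.0599]
tool_rot: [3.106, 0.472, 0.001]
ft_force: [-3.1, 1.1, 4.7]
opening: 0.0382
grip_force: 61.4
```

Call:
{"method": "jog_arm", "body": {"commands": [[[-1,0,0,0,0],[-1,0,0,0,0]]]}}

```text
time_s: 8.2
position: [0.532, 0.1334, 0.0599]
tool_rot: [3.106, 0.471, 0.001]
ft_force: [-1.8, 1.9, 5.5]
opening: 0.0381
grip_force: 61.4
```

Call:
{"method": "jog_arm", "body": {"commands": [[[-1,0,0,0,0],[-1,0,0,0,0]]]}}

```text
time_s: 8.37
position: [0.532, 0.1335, 0.0599]
tool_rot: [3.106, 0.471, 0.001]
ft_force: [-2.6, 0.4, 5.4]
opening: 0.0382
grip_force: 61.4
```

Call:
{"method": "jog_arm", "body": {"commands": [[[-1,0,-0.05,0.05,0],[-1,0,-0.05,0.1,0],[-1,0,-0.05,0.15,0],[-1,0,-0.05,0.2,0],[-1,0,-0.05,0.2,0],[-1,0,-0.05,0.2,0]]]}}

```text
time_s: 8.87
position: [0.532, 0.1335, 0.0582]
tool_rot: [3.105, 0.471, 0.002]
ft_force: [-2.5, -0.2, 7.5]
opening: 0.0382
grip_force: 61.5
```

Call:
{"method": "jog_arm", "body": {"commands": [[[-1,0,0,0,0],[-1,0,0,0,0]]]}}

```text
time_s: 9.03
position: [0.532, 0.1335, 0.0581]
tool_rot: [3.105, 0.471, 0.002]
ft_force: [-3.3, -0.5, 7.5]
opening: 0.0386
grip_force: 61.5
```

Call:
{"method": "jog_arm", "body": {"commands": [[[-1,0,0,0,0],[-1,0,0,0,0]]]}}

```text
time_s: 9.2
position: [0.532, 0.1335, 0.0582]
tool_rot: [3.105, 0.471, 0.002]
ft_force: [-2.6, -0.1, 7.4]
opening: 0.0383
grip_force: 61.5
```

Run:
```python
from h import *
np.set_printoptions(precision=4,suppress=True)
F=[];T=[]
for k in range(12):
    s=manip.camera("side" if k%2 else "scene");o=manip.get_obs();F.append(o["ft_force"]);T.append(o["ft_torque"])
    cv2.imwrite(f"pics/{'side' if k%2 else 'scene'}5.png",s)
F=np.array(F);f=F.mean(0);a=np.radians(17.1)
print(f,F.std(0),'lateral to left(-tool y)',-np.sin(a)*f[0]+np.cos(a)*f[1],'axial',np.cos(a)*f[0]+np.sin(a)*f[1],np.mean(T,0),o["position"],o["time_s"])
```

```text
[-2.5821 -0.0709  7.3152] [0.4719 0.3636 0.4984] lateral to left(-tool y) 0.6915066690970332 axial -2.488752003481973 [-0.0811  0.8499 -0.1464] [0.532  0.1335 0.0581] 9.8
```

Call:
{"method": "jog_arm", "body": {"commands": [[[-1,-0.02,-0.01,0.05,0],[-1,-0.05,-0.02,0.1,0],[-1,-0.05,-0.02,0.15,0],[-1,-0.05,-0.02,0.15,0],[-1,-0.05,-0.02,0.15,0],[-1,-0.05,-0.02,0.15,0]]]}}

```text
time_s: 10.3
position: [0.532, 0.1336, 0.057]
tool_rot: [3.105, 0.472, 0.003]
ft_force: [-1.7, -0.9, 8.0]
opening: 0.0383
grip_force: 61.6
```

Run:
```python
from h import *
np.set_printoptions(precision=4,suppress=True)
F=[];T=[]
for k in range(12):
    s=manip.camera("side" if k%2 else "scene");o=manip.get_obs();F.append(o["ft_force"]);T.append(o["ft_torque"])
    cv2.imwrite(f"pics/{'side' if k%2 else 'scene'}6.png",s)
F=np.array(F);f=F.mean(0);a=np.radians(17.1)
print(f,'lateral',-np.sin(a)*f[0]+np.cos(a)*f[1],'axial',np.cos(a)*f[0]+np.sin(a)*f[1],np.mean(T,0),o["position"],o["time_s"],o["opening"],o["grip_force"])
sc,s=cv2.imread("pics/scene6.png"),cv2.imread("pics/side6.png")
a=cv2.resize(sc[210:330,150:310],(533,400),interpolation=cv2.INTER_CUBIC);b=cv2.resize(s[140:260,230:390],(533,400),interpolation=cv2.INTER_CUBIC)
cv2.imwrite("pics/press.png",cv2.resize(np.hstack([a,b]),(800,300)))
```

```text
[-1.6103 -0.5565  8.0691] lateral -0.05835855846757426 axial -1.7027785321039173 [-0.2622  0.5859 -0.136 ] [0.532  0.1335 0.0571] 10.9 0.038597556546633424 61.55592083930969
```

View pics/press.png

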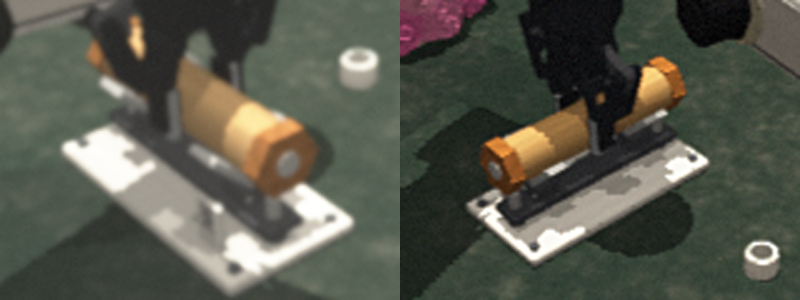

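Both views show the pin lying lengthwise in the V, with its near cap face centred at scene pixel (265,275) and side pixel (267,208). I make one check of its position along the V.

Run:
```python
from h import *
np.set_printoptions(precision=4,suppress=True)
e=cross([("scene",(265.3,275.2)),("side",(267.2,208))]);a=np.radians(17.1);u=np.array([np.cos(a),np.sin(a)]);v=np.array([-u[1],u[0]])
d=e[:2]-[.5325,.1325];print(e,'along',d@u,'(want -0.095) across',d@v,'z want ~.074')
```

```text
[0.4391 0.1062 0.0756] along -0.09701570978791242 (want -0.095) across 0.0023408065154845586 z want ~.074
```

```bash
python3 -c "
from cell import manip
print(manip.job_done())"
```

```text
the job is handed in; nothing more can be done
None
```

I handed the job in at about 11 s of the 48 s, with the thick pin still gripped and pressed in the V; the judge's result was not shown. From the force I estimate the cradle is sunk about 6 mm, with almost no sideways force and the pin within about 2 mm of centre along the V.

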